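Reset the tripped breaker on the bench supply box

ROBOT

A 6-joint arm with a two-finger parallel gripper is mounted at the origin on a cart in front of the work surface, level with it; the furniture and walls round the work are solid. World frame = base frame: x ahead of the robot, y to its left, z up, the work surface at z = 0. Lengths are in mm, angles in rad, forces in N, time in s.
With the tool pointing down it reaches from about 350 to 975 mm from the base axis. Payload 7.1 kg.
Tool frame: the origin (TCP) lies at the centre of the arm's flange, where the gripper is bolted on; the fingertips stand 182 mm ahead of it and the grasp point (between the pads) lies 163 mm ahead of it; z points along the fingers, y is the line along which they close (so a half turn about z gives the same grasp; the last joint's range is limited). The gripper opens to 88 mm and grips with 3 to 60 N. Pads are 20 mm wide; open, the fingers measure 115 mm over their backs; the gripper's body (75 mm by 178 mm) begins 61 mm behind the grasp point.
Start: joints at [1.279, 0.423, 1.63, -0, 1.089, -0.019], TCP at [168.362, 601.881, 404.675] pointing down, gripper open.
Joint ranges: [-3, 3], [-0.9, 2.11], [0.09, 2.58], [-1.31, 4.45], [0.11, 2.69], [-2.54, 2.54]. Speed limits (rad/s): [2.39, 2.39, 3.01, 3.14, 3.14, 3.14].

INTERFACE

Orientations are given as a rotation vector (axis times angle).
In Python, from workcell import readout, get_image, ctrl gives the robot as it stands.
- The arm moves only by the tool step_arm, never from a script. Its argument "targets" is a list that holds one entry, the list of rows, each a list of 7 numbers: the shift along the world's x, y, z as a fraction of full scale, then the turn, a rotation vector about the world's x, y, z as a fraction of full scale, then the opening, from 0 (shut) to 1 (fully open). In form: [[[dx, dy, dz, wx, wy, wz, claw], ...]]. A call has exactly 5 rows; each row shifts and turns the commanded pose from where the row before left it; what a row does not reach is not made up. Full scale, the value 1, is 0.05 m for a shift and 4 degrees for a turn. A row lasts 1/8 s, in which the tool goes at most 62.5 mm and 10.7 degrees, less where a joint would pass 70% of its speed; a pose out of reach is approached as far as the arm can. A call with a number of a shift or a turn outside -1 to 1 is refused whole. A call with a gripper value outside its range is refused whole. The fingers move at their own pace and stop on an object; the grip force is fixed at half the most. Time passes only in rows, so rows that do not move let the fingers close, or fill a call up. It gives the time, the measured TCP pose, the force, the opening and the grip force at its end, in the units of the state.
- readout.get_obs(): the state, without advancing time (a new reading comes with each control period).
- get_image(name): name is "side" or "top" or "wrist"; returns a dict with "pixels" (480x640x3 uint8, red, green, blue), "intrinsics" (3x3 intrinsics, pixels), "extrinsics" (4x4, takes a point from world to camera coordinates). Camera axes: x right, y down, z forward; pixel columns grow to the right and rows downward; lengths in mm; the calibration is good to about 2 mm. A picture is of the moment at which its call begins. There is no depth.
- ctrl.close_job(): hands the job in; it is judged then, once.
The state is a dict: "t": time; "qpos": joint angles; "qvel": joint speeds; "joint_torque": joint torques, N m; "ee_pos": TCP position; "orientation": TCP orientation; "ft_force": force on the tool from outside, world axes, zero at the start; "moment": the same for the moment, N m; "width": finger opening in mm; "grasp_force": force on a finger pad.
Only numpy, scipy, OpenCV 4.12 (cv2) and the standard library are available. Lean on these libraries where they do the work, as an engineer would, in place of code of your own. Each camera call takes 0.05 s, during which the arm holds its last target. There are 200 camera calls.

TASK

One of the three breakers on the grey supply box has tripped: its handle stands upright, half-way, while the other two lean away from the robot, on. Reset it with closed fingertips, pushing the handle rather than gripping it: push it towards the robot all the way off, through the resistance of the trip latch until you feel it firm on its stop, then throw it fully on, away from the robot, and back off. Go slowly enough not to force the handle (it bears no more than 20 N, a grip included), and leave the other breakers and everything on and round the box where they are.

Things in the scene. Friction and masses are not known exactly. Their poses are not given: they have to be found in the camera images.
- supply_box: low grey steel supply box fixed on the bench, 140 (its x) x 300 (y) x 55 mm high. Origin: centre of its underside; x points away from the robot (yaw within 0.2 rad), y left, z up. On its top, in a row along y, 75 mm apart, sit three alike black breaker modules (84 x 50 mm, 12 mm high), each with a grey lever handle; any of the three may be the tripped one.
- tripped_pivot (a point): hinge axis of the tripped breaker's handle, mid module, 62 mm above the bench; the axis runs along the box's y. The handle is a grey bar 10 mm thick (along its swing), 14 mm wide (along the box's y), its top 70 mm from the axis. It stays where it is left (friction 1 to 2 N near the top) and bears at most 20 N: both stops are solid, so meet them at under 30 mm/s.
- tripped_tip (a point): middle of the top end of that handle. OFF must be felt: at an angle between -0.16 and -0.46, different each time, the handle meets the trip latch; about 4 to 8 N on its upper half drives it about 0.13 rad on to a solid stop, which lies between -0.27 and -0.60. Only when driven home to the stop does the latch stay reset and free the way to ON.
- handle_tripped (a joint): angle of the tripped handle (rad): 0 upright; positive leans away from the robot (box's +x, side marked with a bar) to ON, stop at 0.55; negative leans towards the robot (side marked with a ring) to OFF. Starts tripped, -0.12 to 0. While tripped it is blocked solidly towards ON at 0.02 to 0.31; if that is still so after pushing it off, push it off again, to the stop.
- other_1_tip (a point): middle of the top end of the handle of another breaker of the same kind, in the same row, which is on and has to stay on.
- handle_other_1 (a joint): angle of that handle, same meaning; starts on, 0.51 to 0.54.
- other_2_tip (a point): middle of the top end of the handle of the third breaker, which is on and has to stay on.
- handle_other_2 (a joint): angle of that handle, same meaning; starts on, 0.51 to 0.54.
- film_box: small carton, 55 x 38 x 36 mm, standing loose on the left end of the supply box's top beside the breakers. Origin: centre of its underside.
- film_can: black film canister, diameter 33 mm, 51 mm high, loose on the bench before the box. Origin: centre of its underside.
- vial: sample vial with black cap, diameter 19 mm, 52 mm high, loose on the bench before the box. Origin: centre of its underside.
- slip_box: flat carton, 48 x 48 x 18 mm, loose on the bench to the right of the box. Origin: centre of its underside.
- tally_counter: round tally counter, 56 x 51 x 23 mm, loose on the bench to the right of the box. Origin: centre of its underside.
- spare_objective: black microscope objective, diameter 42 mm, 31 mm high, loose on the bench to the left of the box. Origin: centre of its underside.
- petri_dish: covered petri dish, diameter 66 mm, 14 mm high, loose on the bench at the left. Origin: centre of its underside.

How it is judged (in metres and radians):
On the way:
1. the tripped breaker's handle has been pushed towards the robot to off, through the trip latch's resistance (below -0.22 rad) (value of joint handle_tripped below -0.22 rad), for 0.1 s.
At the end, for the whole second after the job is handed in: The tripped breaker's handle, reset on the way, stays fully on (beyond 0.46 rad) at rest, and the other two breakers are still on (beyond 0.42 rad) (value of joint handle_tripped above 0.46 rad and velocity of joint handle_tripped below 0.1 rad/s and value of joint each of handle_other_1, handle_other_2 above 0.42 rad); the robot touches nothing.
It fails at once if the handle of the tripped breaker is forced: the robot loads it with more than 20 N (contact force between any of the fingers, the arm and handle_tripped above 20 N).
It fails at once if one of the other two breakers is moved off its on position (value of joint any of handle_other_1, handle_other_2 below 0.42 rad).
It fails at once if a thing standing on or round the supply box is pushed more than 15 mm or knocked over (distance of any of film_box, film_can, vial, slip_box, tally_counter, spare_objective, petri_dish from where it was at the start of the episode above 0.015 m or angle between any of film_box, film_can, vial, slip_box, tally_counter, spare_objective, petri_dish's own z axis and vertical above 0.3 rad).
It also fails if it takes over 48 s, if anything falls off the work surface, if the arm or the gripper's body presses on something with over 40 N, if the wrist force passes 120 N, or if a joint passes its speed limit or range.

## Working session

There is one attempt and no reset: what is moved stays moved. The work goes in short steps, Python scripts to look and compute and a tool call to move; the robot and the scene stay as the last step left them, time stands still between calls to the robot, and variables do not carry over. Pictures are saved under pics/ and viewed, at most 10 in all, crops included, and the job is handed in when it is done.

Besides the shell and the picture viewer there is one more tool, called after "Request:" as name(argument=value, ...), one argument or row to a line, values as JSON. step_arm: Moves the arm, as the interface text tells. Shift numbers are shares of 0.05 m and turn numbers shares of 4 degrees, none past 1 either way. Its arguments: {"type":"object","properties":{"targets":{"type":"array"}},"required":["targets"]}

```bash
mkdir -p pics
python3 - <<'E'
from workcell import readout,get_image
import cv2,numpy as np
o=readout.get_obs();print(o)
for n in("side","top"):
    g=get_image(n);cv2.imwrite(f"pics/{n}0.png",g["pixels"][:,:,::-1]);np.savez(f"{n}.npz",K=g["intrinsics"],T=g["extrinsics"]);print(n,g["intrinsics"],g["extrinsics"])
E
```

```text
{'t': 0.0, 'qpos': array([ 1.27901656e+00,  4.23813992e-01,  1.63068153e+00,  9.79962546e-06,
        1.08862293e+00, -1.90384766e-02]), 'qvel': array([ 2.56223050e-04,  7.45816249e-04, -1.87768324e-03,  6.50997329e-04,
       -1.47894613e-05,  8.67013748e-04]), 'joint_torque': array([-2.23057919e-03, -5.44610631e+01, -2.73664713e+01,  6.43522432e-02,
        2.26806861e-02, -1.39751455e-04]), 'ee_pos': array([168.27408815, 601.62865831, 403.92158766]), 'orientation': array([-4.27068050e-01, -3.11218155e+00,  2.36554018e-03]), 'ft_force': array([ 0.59430912, -0.33809125,  0.54106364]), 'moment': array([-0.05740321, -0.00556405,  0.01971384]), 'grasp_force': 0.0, 'width': 87.94609561321742}
side [[513.1481052    0.         322.84592494]
 [  0.         513.1481052  242.2634243 ]
 [  0.           0.           1.        ]] [[-9.96659504e-01 -8.16684147e-02 -3.22123008e-04  5.07617102e+02]
 [-4.77804795e-02  5.86289903e-01 -8.08691026e-01  7.38503686e+01]
 [ 6.62333716e-02 -8.05974205e-01 -5.88233560e-01  1.15231155e+03]
 [ 0.00000000e+00  0.00000000e+00  0.00000000e+00  1.00000000e+00]]
top [[587.64579782   0.         322.82351776]
 [  0.         587.64579782 234.23634528]
 [  0.           0.           1.        ]] [[-3.06226151e-03 -9.99995072e-01 -6.91413620e-04  7.47279325e+01]
 [-9.79940763e-01  3.13862438e-03 -1.99264272e-01  4.98406347e+02]
 [ 1.99265460e-01  6.73450797e-05 -9.79945545e-01  1.19241538e+03]
 [ 0.00000000e+00  0.00000000e+00  0.00000000e+00  1.00000000e+00]]
```

View pics/side0.png

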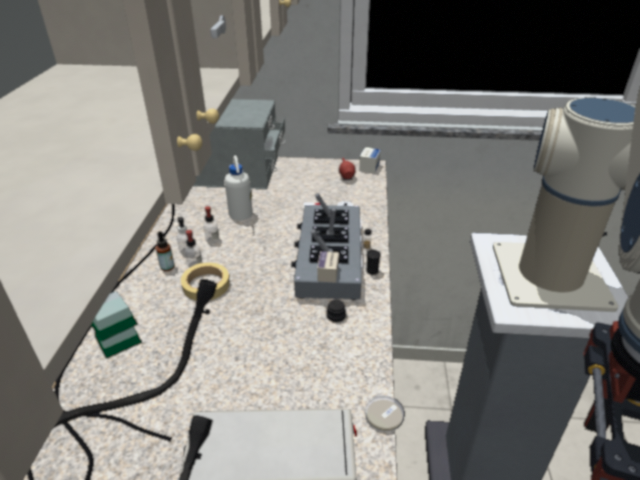

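View pics/top0.png

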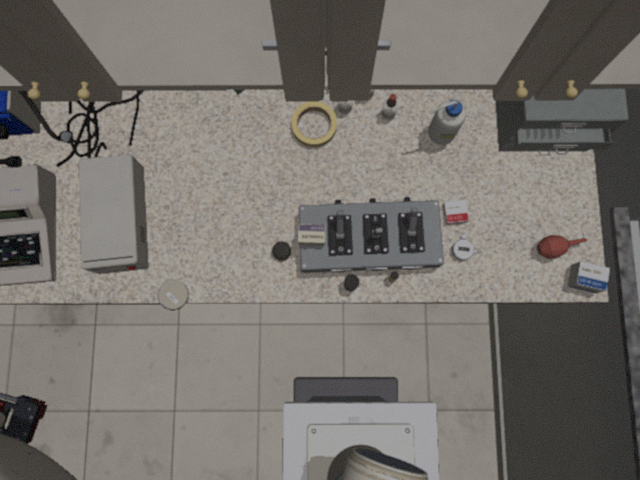

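The side view shows the box at about (330,250), and the top view shows it at about (370,236). The middle handle, at about (377,232) in the top view, looks like the upright one. I'll zoom in and measure next.

Run:
```python
import cv2,numpy as np
a=cv2.imread("pics/top0.png")[190:290,260:480]; b=cv2.imread("pics/side0.png")[180:310,280:390]
a=cv2.resize(a,None,fx=3.6,fy=3.0*1.2,interpolation=cv2.INTER_CUBIC)
cv2.imwrite("pics/topc.png",a);cv2.imwrite("pics/sidec.png",cv2.resize(b,None,fx=4.5,fy=4.5,interpolation=cv2.INTER_CUBIC))
```

```text
(no output)
```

View pics/topc.png

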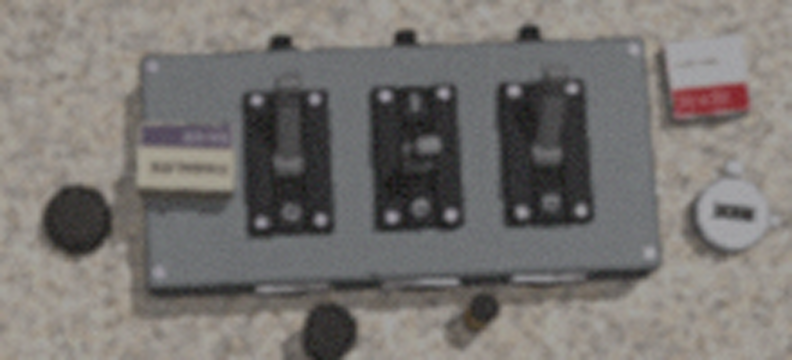

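View pics/sidec.png

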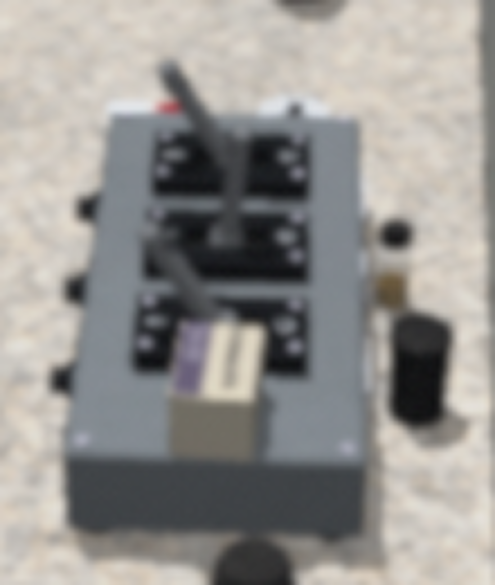

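The crops show the middle breaker upright, with its tip at crop (428,144), while the outer two lean away. The box's top corners are at crop (145,55), (640,38), (660,268) and (150,290).

```bash
cat > h.py <<'E'
import numpy as np
def ray(n,u,v,z):
    d=np.load(f"{n}.npz");K,T=d["K"],d["T"];R=T[:3,:3];c=-R.T@T[:3,3]
    r=R.T@np.linalg.inv(K)@[u,v,1];return c+r*(z-c[2])/r[2]
E
python3 - <<'E'
from h import *
import cv2
f=lambda p:(p[0]/3.6+260,p[1]/3.6+190)
P={k:ray("top",*f(p),z) for k,p,z in[("LF",(145,55),55),("RF",(640,38),55),("RN",(658,268),55),("LN",(150,290),55),("tip",(428,144),132),
 ("modL",(288,162),67),("modM",(417,157),67),("modR",(546,152),67),("tipL",(288,80),122),("tipR",(551,72),122)]}
P["can"]=ray("top",*f((330,330)),51);P["vial"]=ray("top",*f((484,305)),52)
P["tipS"]=ray("side",280+236/4.5,180+150/4.5,132)
for k,p in P.items():print(k,p.round(1))
img=cv2.imread("pics/top0.png");
h=cv2.cvtColor(img,cv2.COLOR_BGR2HSV)
m=((abs(img.astype(int)-[113,108,100]).max(2)<28)).astype(np.uint8)
m[:195]=0;m[285:]=0;m[:,:285]=0;m[:,460:]=0
m=cv2.morphologyEx(m,cv2.MORPH_OPEN,np.ones((5,5)));c=max(cv2.findContours(m,0,2)[0],key=cv2.contourArea)
r=cv2.minAreaRect(c);print(r,[ray("top",*q,55).round(1) for q in cv2.boxPoints(r)], ray("top",*r[0],55))
E
```

```text
LF [560.7 120.9  55. ]
RF [ 570.1 -172.    55. ]
RN [ 432.6 -176.6   55. ]
LN [420.7 117.4  55. ]
tip [490.2 -37.6 132. ]
modL [493.5  37.4  67. ]
modM [496.2 -37.4  67. ]
modR [ 498.9 -112.2   67. ]
tipL [529.   38.6 122. ]
tipR [ 533.1 -108.   122. ]
can [397.7  13.5  51. ]
vial [411.8 -75.7  52. ]
tipS [489.3 -11.4 132. ]
((366.53997802734375, 235.27999877929688), (66.8111343383789, 150.3016357421875), 88.21009063720703) [array([563., 142.,  55.]), array([ 572.3, -178.1,   55. ]), array([ 428.7, -176.3,   55. ]), array([419.8, 136.5,  55. ])] [495.12216426 -18.86317766  55.        ]
```

Request:
step_arm(
  targets=[
    [[0.476,-0.853,0,0,0,0.293,0],[0.476,-0.853,0,0,0,0.293,0],[0.476,-0.853,0,0,0,0.293,0],[0.476,-0.853,0,0,0,0.293,0],[0.476,-0.853,0,0,0,0.293,0]],
  ],
)

```text
t: 0.72
ee_pos: [287.8, 387.1, 404.5]
orientation: [-0.266, -3.13, 0.001]
ft_force: [0.7, 1.0, -0.0]
width: 41.2
grasp_force: 0.0
```

Request:
step_arm(
  targets=[
    [[0.476,-0.853,0,0,0,0.293,0],[0.476,-0.853,0,0,0,0.293,0],[0.476,-0.853,0,0,0,0.293,0],[0.476,-0.853,0,0,0,0.293,0],[0.476,-0.853,0,0,0,0.293,0]],
  ],
)

```text
t: 1.35
ee_pos: [406.8, 173.9, 404.6]
orientation: [-0.106, -3.14, 0.0]
ft_force: [0.2, 0.1, 1.0]
width: 0.2
grasp_force: 0.0
```

Request:
step_arm(
  targets=[
    [[0.476,-0.853,0,0,0,0.293,0],[0.476,-0.853,0,0,0,0.293,0],[0.476,-0.853,0,0,0,0.293,0],[0.476,-0.853,0,0,0,0.293,0],[0.476,-0.853,0,0,0,0.293,0]],
  ],
)

```text
t: 1.98
ee_pos: [525.8, -39.5, 404.5]
orientation: [0.054, -3.141, -0.0]
ft_force: [0.2, 1.3, 0.3]
width: 0.8
grasp_force: 0.0
```

Request:
step_arm(
  targets=[
    [[0,0,-0.3,0,0,0,0],[0,0,-0.3,0,0,0,0],[0,0,-0.3,0,0,0,0],[0,0,0,0,0,0,0],[0,0,0,0,0,0,0]],
  ],
)

```text
t: 2.6
ee_pos: [525.3, -37.3, 359.8]
orientation: [0.055, -3.141, 0.0]
ft_force: [-0.1, -0.0, -0.0]
width: 0.9
grasp_force: 0.0
```

Run:
```python
from workcell import readout,get_image
import cv2,numpy as np
from scipy.spatial.transform import Rotation as R
o=readout.get_obs();print(o["t"],o["ee_pos"],R.from_rotvec(o["orientation"]).as_matrix().round(3),o["ft_force"],o["width"])
g=get_image("wrist");cv2.imwrite("pics/w1.png",g["pixels"][:,:,::-1])
np.savez("wrist.npz",K=g["intrinsics"],T=g["extrinsics"])
```

```text
2.6 [525.34343927 -37.27743158 359.75896044] [[-0.999 -0.035 -0.   ]
 [-0.035  0.999 -0.   ]
 [ 0.     0.    -1.   ]] [-0.09008437 -0.03066883 -0.03683468] 0.8725648279414873
```

View pics/w1.png

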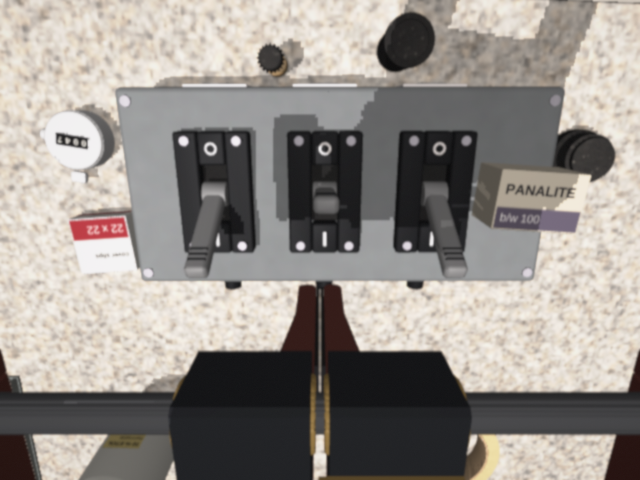

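The wrist view shows the middle handle upright, with its tip near (326,200), and the fingertips in line with it. I'll check the tip and module position from this view.

Run:
```python
from h import *
for p,z in [((326,193),132),((326,209),132),((325,191),67),((213,192),67),((437,190),67),((198,267),122),((454,266),122)]: print(p,ray("wrist",*p,z).round(1))
```

```text
(326, 193) [482.2 -35.1 132. ]
(326, 209) [490.6 -34.8 132. ]
(325, 191) [493.4 -34.3  67. ]
(213, 192) [ 496.9 -110.4   67. ]
(437, 190) [489.9  41.6  67. ]
(198, 267) [ 529.8 -106.7  122. ]
(454, 266) [523.8  40.4 122. ]
```

Request:
step_arm(
  targets=[
    [[0,0.01,-0.28,0,0,0,0],[0,0.01,-0.28,0,0,0,0],[0,0,-0.28,0,0,0,0],[0,0,-0.28,0,0,0,0],[0,0,-0.28,0,0,0,0]],
  ],
)

```text
t: 3.28
ee_pos: [525.3, -36.9, 288.5]
orientation: [0.053, -3.141, -0.0]
ft_force: [-0.6, 1.0, -0.2]
width: 0.3
grasp_force: 0.0
```

Request:
step_arm(
  targets=[
    [[-0.05,0,0,0,0,0,0],[-0.05,0,0,0,0,0,0],[-0.05,0,0,0,0,0,0],[-0.05,0,0,0,0,0,0],[-0.05,0,0,0,0,0,0]],
  ],
)

```text
t: 3.9
ee_pos: [512.7, -36.9, 290.0]
orientation: [-0.053, 3.141, -0.0]
ft_force: [0.2, 1.3, 0.2]
width: 0.7
grasp_force: 0.0
```

Request:
step_arm(
  targets=[
    [[-0.04,0,0,0,0,0,0],[-0.04,0,0,0,0,0,0],[-0.04,0,0,0,0,0,0],[-0.04,0,0,0,0,0,0],[-0.04,0,0,0,0,0,0]],
  ],
)

```text
t: 4.53
ee_pos: [503.6, -36.9, 290.0]
orientation: [-0.053, 3.138, -0.0]
ft_force: [6.8, -0.1, -3.9]
width: 0.3
grasp_force: 2.9
```

Request:
step_arm(
  targets=[
    [[-0.02,0,0,0,0,0,0],[-0.02,0,0,0,0,0,0],[0,0,0,0,0,0,0],[0,0,0,0,0,0,0],[0,0,0,0,0,0,0]],
  ],
)

```text
t: 5.15
ee_pos: [502.0, -36.9, 290.1]
orientation: [-0.053, 3.137, -0.001]
ft_force: [5.2, -0.8, -2.6]
width: 0.7
grasp_force: 2.6
```

Request:
step_arm(
  targets=[
    [[-0.02,0,0,0,0,0,0],[-0.02,0,0,0,0,0,0],[-0.02,0,0,0,0,0,0],[0,0,0,0,0,0,0],[0,0,0,0,0,0,0]],
  ],
)

```text
t: 5.78
ee_pos: [499.1, -37.0, 290.2]
orientation: [-0.053, 3.137, -0.001]
ft_force: [5.8, 0.6, -1.4]
width: 0.5
grasp_force: 2.6
```

Request:
step_arm(
  targets=[
    [[-0.02,0,0,0,0,0,0],[-0.02,0,0,0,0,0,0],[0,0,0,0,0,0,0],[0,0,0,0,0,0,0],[0,0,0,0,0,0,0]],
  ],
)

```text
t: 6.4
ee_pos: [497.3, -37.0, 290.3]
orientation: [-0.053, 3.136, -0.001]
ft_force: [6.1, -0.3, -1.6]
width: 0.5
grasp_force: 2.7
```

Request:
step_arm(
  targets=[
    [[-0.02,0,0,0,0,0,0],[-0.01,0,0,0,0,0,0],[0,0,0,0,0,0,0],[0,0,0,0,0,0,0],[0,0,0,0,0,0,0]],
  ],
)

```text
t: 7.02
ee_pos: [496.4, -37.0, 290.6]
orientation: [-0.053, 3.135, -0.001]
ft_force: [8.7, -1.0, -2.3]
width: 0.5
grasp_force: 3.6
```

Request:
step_arm(
  targets=[
    [[-0.02,0,0,0,0,0,0],[0,0,0,0,0,0,0],[0,0,0,0,0,0,0],[0,0,0,0,0,0,0],[0,0,0,0,0,0,0]],
  ],
)

```text
t: 7.65
ee_pos: [495.8, -37.0, 290.7]
orientation: [-0.053, 3.133, -0.001]
ft_force: [9.6, -0.1, -3.3]
width: 0.8
grasp_force: 4.2
```

Request:
step_arm(
  targets=[
    [[-0.02,0,0,0,0,0,0],[0,0,0,0,0,0,0],[0,0,0,0,0,0,0],[0,0,0,0,0,0,0],[0,0,0,0,0,0,0]],
  ],
)

```text
t: 8.28
ee_pos: [495.2, -37.0, 290.9]
orientation: [-0.053, 3.132, -0.001]
ft_force: [11.2, 0.4, -3.0]
width: 0.4
grasp_force: 4.8
```

Request:
step_arm(
  targets=[
    [[-0.02,0,0,0,0,0,0],[-0.01,0,0,0,0,0,0],[0,0,0,0,0,0,0],[0,0,0,0,0,0,0],[0,0,0,0,0,0,0]],
  ],
)

```text
t: 8.9
ee_pos: [494.3, -37.1, 291.2]
orientation: [-0.053, 3.13, -0.001]
ft_force: [14.6, -0.4, -4.6]
width: 0.5
grasp_force: 5.8
```

Run:
```python
from workcell import readout
o=readout.get_obs();print(o["ee_pos"],o["orientation"],o["ft_force"])
```

```text
[494.33904727 -37.05014869 291.19226424] [-5.27909859e-02  3.12971075e+00 -1.40743273e-03] [14.6261853  -0.39247117 -4.55951339]
```

Request:
step_arm(
  targets=[
    [[0.06,0,0,0,0,0,0],[0.1,0,0,0,0,0,0],[0.15,0,0,0,0,0,0],[0,0,0.5,0,0,0,0],[0,0,0.5,0,0,0,0]],
  ],
)

```text
t: 9.52
ee_pos: [506.0, -36.8, 339.5]
orientation: [0.053, -3.138, -0.001]
ft_force: [-0.4, -0.4, 0.0]
width: 0.6
grasp_force: 0.0
```

Request:
step_arm(
  targets=[
    [[-0.3,0,0.1,0,0,0,0],[-0.4,0,0,0,0,0,0],[-0.4,0,0,0,0,0,0],[-0.28,0,0,0,0,0,0],[0,0,0,0,0,0,0]],
  ],
)

```text
t: 10.15
ee_pos: [436.1, -36.8, 344.2]
orientation: [0.053, -3.14, -0.0]
ft_force: [0.6, 0.5, 0.4]
width: 0.4
grasp_force: 0.0
```

Run:
```python
from workcell import readout,get_image
import cv2
o=readout.get_obs();print(o["ee_pos"],o["orientation"],o["ft_force"])
g=get_image("side");cv2.imwrite("pics/s2.png",cv2.resize(g["pixels"][180:310,280:390,::-1],None,fx=4.5,fy=4.5,interpolation=cv2.INTER_CUBIC))
```

```text
[436.09922416 -36.81621987 344.19786041] [ 5.31772929e-02 -3.13954064e+00 -2.87984223e-04] [0.63805117 0.49224095 0.40682756]
```

View pics/s2.png

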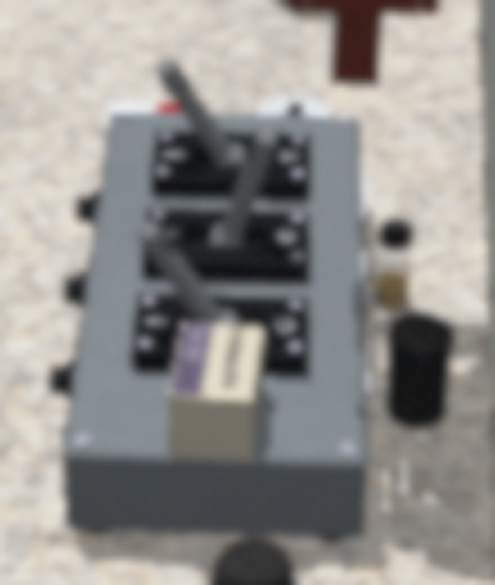

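The middle handle now leans towards the robot (tip at about (265,140) in the crop), the neighbours haven't moved, and the fingers are clear on the near side. Next I'll descend and push it on.

Request:
step_arm(
  targets=[
    [[0,0,-0.27,0,0,0,0],[0,0,-0.27,0,0,0,0],[0,0,-0.27,0,0,0,0],[0,0,-0.27,0,0,0,0],[0.1,0,0,0,0,0,0]],
  ],
)

```text
t: 10.82
ee_pos: [441.9, -36.8, 289.3]
orientation: [0.053, -3.138, -0.001]
ft_force: [-0.7, -0.6, 0.0]
width: 0.7
grasp_force: 0.0
```

Request:
step_arm(
  targets=[
    [[0.05,0,0,0,0,0,0],[0.05,0,0,0,0,0,0],[0.05,0,0,0,0,0,0],[0.05,0,0,0,0,0,0],[0.05,0,0,0,0,0,0]],
  ],
)

```text
t: 11.45
ee_pos: [455.0, -36.9, 290.8]
orientation: [-0.053, 3.141, -0.0]
ft_force: [0.5, 0.5, 0.7]
width: 0.2
grasp_force: 0.0
```

Request:
step_arm(
  targets=[
    [[0.05,0,0,0,0,0,0],[0.05,0,0,0,0,0,0],[0.05,0,0,0,0,0,0],[0.05,0,0,0,0,0,0],[0.05,0,0,0,0,0,0]],
  ],
)

```text
t: 12.08
ee_pos: [467.4, -36.9, 290.6]
orientation: [0.053, -3.141, -0.0]
ft_force: [-1.9, -0.6, 0.3]
width: 0.4
grasp_force: 0.5
```

Request:
step_arm(
  targets=[
    [[0.04,0,0,0,0,0,0],[0.04,0,0,0,0,0,0],[0.04,0,0,0,0,0,0],[0.04,0,0,0,0,0,0],[0.04,0,0,0,0,0,0]],
  ],
)

```text
t: 12.7
ee_pos: [477.5, -36.9, 290.7]
orientation: [-0.053, 3.141, -0.0]
ft_force: [-1.1, -0.2, 1.1]
width: 0.8
grasp_force: 0.4
```

Request:
step_arm(
  targets=[
    [[0.016,0,0,0,0,0,0],[0.016,0,0,0,0,0,0],[0.016,0,0,0,0,0,0],[0.016,0,0,0,0,0,0],[0.016,0,0,0,0,0,0]],
  ],
)

```text
t: 13.32
ee_pos: [481.4, -36.9, 290.7]
orientation: [0.053, -3.141, -0.0]
ft_force: [-1.6, 0.4, 0.5]
width: 0.4
grasp_force: 0.6
```

```bash
echo
```

Request:
step_arm(
  targets=[
    [[0.016,0,0,0,0,0,0],[0.016,0,0,0,0,0,0],[0.016,0,0,0,0,0,0],[0.016,0,0,0,0,0,0],[0.016,0,0,0,0,0,0]],
  ],
)

```text
t: 13.95
ee_pos: [485.4, -36.9, 290.7]
orientation: [-0.053, 3.141, 0.0]
ft_force: [-1.3, 0.9, 1.1]
width: 0.4
grasp_force: 0.6
```

Request:
step_arm(
  targets=[
    [[0.016,0,0,0,0,0,0],[0.016,0,0,0,0,0,0],[0.016,0,0,0,0,0,0],[0.016,0,0,0,0,0,0],[0.016,0,0,0,0,0,0]],
  ],
)

```text
t: 14.58
ee_pos: [489.4, -36.9, 290.6]
orientation: [0.053, -3.141, -0.0]
ft_force: [-0.8, 1.1, 0.9]
width: 0.1
grasp_force: 0.5
```

Request:
step_arm(
  targets=[
    [[0.016,0,0,0,0,0,0],[0.016,0,0,0,0,0,0],[0.016,0,0,0,0,0,0],[0.016,0,0,0,0,0,0],[0.016,0,0,0,0,0,0]],
  ],
)

```text
t: 15.2
ee_pos: [493.4, -36.9, 290.7]
orientation: [0.053, -3.141, 0.0]
ft_force: [-1.4, -0.6, -0.4]
width: 0.6
grasp_force: 0.5
```

Request:
step_arm(
  targets=[
    [[0.016,0,0,0,0,0,0],[0.016,0,0,0,0,0,0],[0.016,0,0,0,0,0,0],[0.016,0,0,0,0,0,0],[0.016,0,0,0,0,0,0]],
  ],
)

```text
t: 15.82
ee_pos: [497.4, -36.9, 290.7]
orientation: [-0.053, 3.141, -0.0]
ft_force: [-0.2, 0.3, -0.9]
width: 0.8
grasp_force: 0.5
```

Request:
step_arm(
  targets=[
    [[0.016,0,0,0,0,0,0],[0.016,0,0,0,0,0,0],[0.016,0,0,0,0,0,0],[0.016,0,0,0,0,0,0],[0.016,0,0,0,0,0,0]],
  ],
)

```text
t: 16.45
ee_pos: [501.4, -36.9, 290.7]
orientation: [0.054, -3.141, 0.0]
ft_force: [-0.8, -0.2, -0.4]
width: 0.8
grasp_force: 0.5
```

Request:
step_arm(
  targets=[
    [[0.012,0,0,0,0,0,0],[0.012,0,0,0,0,0,0],[0.012,0,0,0,0,0,0],[0.012,0,0,0,0,0,0],[0,0,0,0,0,0,0]],
  ],
)

```text
t: 17.08
ee_pos: [503.9, -36.9, 290.7]
orientation: [-0.053, 3.141, -0.0]
ft_force: [-1.5, -0.6, -0.2]
width: 0.5
grasp_force: 0.3
```

Request:
step_arm(
  targets=[
    [[0.012,0,0,0,0,0,0],[0.012,0,0,0,0,0,0],[0.012,0,0,0,0,0,0],[0,0,0,0,0,0,0],[0,0,0,0,0,0,0]],
  ],
)

```text
t: 17.7
ee_pos: [505.6, -36.9, 290.7]
orientation: [-0.053, 3.141, -0.0]
ft_force: [-1.7, 0.1, -0.3]
width: 0.6
grasp_force: 0.3
```

Request:
step_arm(
  targets=[
    [[0.012,0,0,0,0,0,0],[0.012,0,0,0,0,0,0],[0.012,0,0,0,0,0,0],[0,0,0,0,0,0,0],[0,0,0,0,0,0,0]],
  ],
)

```text
t: 18.32
ee_pos: [507.4, -36.9, 290.7]
orientation: [-0.053, 3.141, -0.0]
ft_force: [0.2, 1.0, 0.3]
width: 0.5
grasp_force: 0.3
```

Request:
step_arm(
  targets=[
    [[0.012,0,0,0,0,0,0],[0.012,0,0,0,0,0,0],[0.012,0,0,0,0,0,0],[0,0,0,0,0,0,0],[0,0,0,0,0,0,0]],
  ],
)

```text
t: 18.95
ee_pos: [509.0, -36.9, 290.6]
orientation: [0.053, -3.141, -0.0]
ft_force: [-1.4, 0.0, -0.0]
width: 0.4
grasp_force: 0.9
```

Request:
step_arm(
  targets=[
    [[0.012,0,0,0,0,0,0],[0.012,0,0,0,0,0,0],[0.012,0,0,0,0,0,0],[0,0,0,0,0,0,0],[0,0,0,0,0,0,0]],
  ],
)

```text
t: 19.58
ee_pos: [509.9, -36.8, 290.3]
orientation: [0.054, -3.138, -0.0]
ft_force: [-7.2, -0.4, 2.8]
width: 0.5
grasp_force: 3.7
```

The force has risen to 7 N, so the handle is on its ON stop. I'll back off and check.

Request:
step_arm(
  targets=[
    [[-0.05,0,0,0,0,0,0],[-0.2,0,0,0,0,0,0],[-0.4,0,0,0,0,0,0],[-0.4,0,0.3,0,0,0,0],[-0.2,0,0.6,0,0,0,0]],
  ],
)

```text
t: 20.2
ee_pos: [447.0, -36.8, 335.4]
orientation: [0.053, -3.139, -0.0]
ft_force: [0.8, 0.4, -0.1]
width: 0.4
grasp_force: 0.0
```

Request:
step_arm(
  targets=[
    [[0,0,0.6,0,0,0,0],[0,0,0.4,0,0,0,0],[0,0,0,0,0,0,0],[0,0,0,0,0,0,0],[0,0,0,0,0,0,0]],
  ],
)

```text
t: 20.82
ee_pos: [448.1, -36.8, 384.7]
orientation: [0.053, -3.139, -0.0]
ft_force: [0.6, -0.9, 0.4]
width: 0.5
grasp_force: 0.0
```

Run:
```python
from workcell import readout,get_image
import cv2
o=readout.get_obs();print(o["t"],o["ee_pos"],o["ft_force"])
g=get_image("side");cv2.imwrite("pics/s3.png",cv2.resize(g["pixels"][180:310,280:390,::-1],None,fx=4.5,fy=4.5,interpolation=cv2.INTER_CUBIC))
```

```text
20.825 [448.13063889 -36.84109321 384.67546555] [ 0.57990781 -0.91672283  0.41429691]
```

View pics/s3.png

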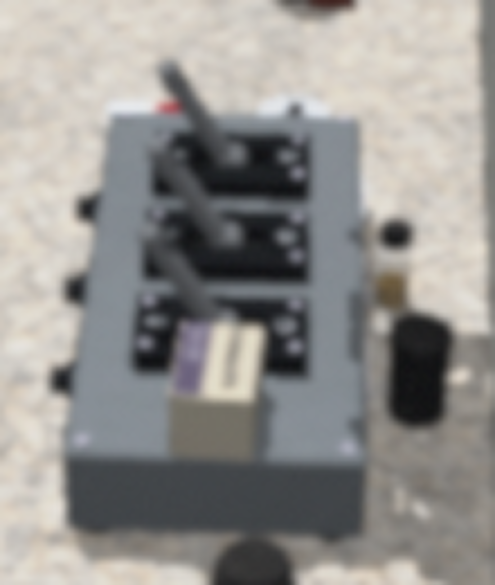

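All three handles are parallel and on, with tips at about (168,70), (160,150) and (152,240) in the crop. Nothing else has moved and the arm is clear.

```bash
python3 -c "
from workcell import ctrl
print(ctrl.close_job())"
```

```text
the job is handed in; nothing more can be done
None
```

I pushed the tripped middle breaker off to its stop (14.6 N at most in the wrist readings), threw it fully on and backed off; the last picture shows all three handles on and nothing in view displaced, and the job is handed in at about 21 s, with no verdict returned.

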